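Mount the clamp carrier on the instrument rail

ROBOT

A 6-joint arm with a two-finger parallel gripper is mounted at the origin on a cart in front of the work surface, level with it; the furniture and walls round the work are solid. World frame = base frame: x ahead of the robot, y to its left, z up, the work surface at z = 0. Lengths are in m, angles in rad, forces in N, time in s.
With the tool pointing down it reaches from about 0.325 to 0.925 m from the base axis. Payload 3.1 kg.
Tool frame: the origin (TCP) lies midway between the tips of the shut fingers; the grasp point (between the pads) lies 19 mm behind it; z points along the fingers, y is the line along which they close (so a half turn about z gives the same grasp; the last joint's range is limited). The gripper opens to 85 mm and grips with 20 to 120 N. Pads are 22 mm wide; open, the fingers measure 114 mm over their backs; the gripper's body (76 mm by 85 mm) begins 54 mm behind the grasp point. The pads swing forward as they close: fully open they stand 13 mm farther back than shut.
Start: joints at [-1.298, 0.217, 1.613, -0, 1.311, -0.112], TCP at [0.235, -0.579, 0.231] pointing down, gripper open.
Joint ranges: [-2.75, 2.75], [-0.78, 2.1], [0.31, 2.55], [-1.13, 4.27], [0.13, 2.63], [-2.58, 2.58]. Speed limits (rad/s): [2.79, 2.79, 3.14, 3.14, 3.14, 3.14].

INTERFACE

Orientations are given as a unit quaternion [w, x, y, z].
In Python, from plant import ctrl gives the robot as it stands. The module is installed in compiled form; this text tells all that it offers.
- The arm moves only by the tool apply_moves, never from a script. Its argument "deltas" is a list of rows, each an object with "dp": the shift along the tool's x, y, z in units of 75 cm (1.0 is 75 cm), a list of three; "yaw": the turn about the tool's z in units of 360 degrees (1.0 is 360 degrees); "hand": the finger opening in mm, from 0 to 85.4. In form: [{"dp": [dx, dy, dz], "yaw": yaw, "hand": hand}, ...]. A call has 1 to 20 rows; each row shifts and turns the commanded pose from where the row before left it, along the tool's axes as they then stand; what a row does not reach is not made up. A row lasts 1/12 s, in which the tool goes at most 41.7 mm and 7.16 degrees, less where a joint would pass 70% of its speed; a pose out of reach is approached as far as the arm can. A call with a number of a shift or a turn outside -1 to 1 is refused whole. A call with a gripper value outside its range is refused whole. The fingers move at their own pace and stop on an object; the grip force is fixed at half the most. Time passes only in rows, so rows that do not move let the fingers close. It gives the time, the measured TCP pose, the force, the opening and the grip force at its end, in the units of the state.
- ctrl.state(): the state, without advancing time (a new reading comes with each control period).
- ctrl.read_camera(name): name is "side" or "top"; returns a dict with "img" (480x640x3 uint8, red, green, blue), "intrinsics" (3x3 intrinsics, pixels), "k1" (the pictures are not rectified: a ray, as slopes to the right and down, at radius r is drawn at 1 + k1 r^2 times it, then the intrinsics apply), "origin" and "attitude" of the camera in the world. Camera axes: x right, y up, looking along -z (the intrinsics and any distortion apply to the point x, -y, -z); pixel columns grow to the right and rows downward; lengths in m; the calibration is good to about 2 mm. A picture is of the moment at which its call begins. There is no depth.
- ctrl.hand_in(): hands the job in; it is judged then, once.
The state is a dict: "t": time; "joints": joint angles; "joint_vel": joint speeds; "joint_efforts": joint torques, N m; "tool_pos": TCP position; "orientation": TCP orientation; "contact_force": force on the tool from outside, world axes, zero at the start; "wrist_torque": the same for the moment, N m; "width": opening from 0.0 (shut) to 1.0 (fully open); "grip_force": force on a finger pad.
Only numpy, scipy, OpenCV 4.12 (cv2) and the standard library are available. Lean on these libraries where they do the work, as an engineer would, in place of code of your own. Each camera call takes 0.05 s, during which the arm holds its last target. There are 200 camera calls.

TASK

Slide the carrier that has a clamp knob at its side onto the dovetail rail from the rail's open, tapered end until it meets the end stop, its knob on the same side of the rail as the robot. Then tighten it by turning its knob clockwise, seen from above, as far as it goes. Leave the plain carrier without a knob where it stands.

Things in the scene. Friction and masses are not known exactly. Their poses are not given: they have to be found in the camera images.
- rail: Fixed dovetail rail on a grey plate, 270 x 100 x 6 mm. Origin: centre of the plate's underside; x along the rail, the way the carrier slides on; y roughly toward the robot; z up. Aluminium bar on y = 0, x -30 to +123 mm, z 6 to 20 mm, 26 mm wide at foot, 39 at top; end stop block x 123 to 135, 64 mm wide, top z 22. A carrier home at the stop has its origin at x 88, y 0, z 6 mm.
- rail_nose (a point): Open end of the bar (rail x -30, y 0, z 20 mm, at its top): the bar's first 25 mm taper to a nose 8 mm wide at foot, 17 at top, which guides in a carrier up to about 10 mm off line. Before it, rail x -135 to -30 mm, the plate is a bare landing, top z 6 mm, where the carrier can be set down and slid along.
- carrier: Carrier to mount: loose aluminium saddle, 70 mm long (x), 72 wide (y), top z 24 mm, with a side lug to y +68 mm under its knob; 0.3 kg. Origin: centre of underside, z up. Its x goes along the rail's x, the knob (+y) then faces the robot. Dovetail slot below along x: 32 mm wide at bottom, 48 at its ceiling 16.5 mm up, so 2.5 to 4 mm loose on the bar; it rides on the plate.
- carrier_block (a point): Middle of the upright block on top of the carrier, the place to hold it by squeezing along the carrier's x: at carrier x 0, y 0, z 46 mm. The block is 18 mm thick along x, 40 mm wide along y, from z 24 to 62 mm, with a small socket in its top.
- clamp_knob (a joint): The carrier's clamp knob, rad: 0 = loose, 1.2 = tight (its stop); grows as it turns clockwise seen from above. It starts between 0 and 0.2, has slight friction (0.06 N m) and stays where it is left.
- knob_grip (a point): Middle of the knob's black T bar, on its upright axis, at carrier x 0, y 54, z 65 mm. The bar is 44 mm long, 10 mm thick, from z 50 to 76 mm above the carrier's underside. From above, its long direction is the carrier's y axis turned counter-clockwise by 0.6 rad minus the joint value. This point's axes turn with the knob.
- plain_carrier: Bystander to be left alone: the same aluminium saddle with upright block (70 x 72 x 62 mm) but with no side lug or knob. Origin: centre of its underside. The two carriers may stand in either place.
Things that resemble listed ones, but are neither listed nor needed, are in the scene too. Leave any yellow look-alike of the carrier alone.

How it is judged:
On the way, in this order (a step that is already met when the one before it is completed fails the run):
1. the carrier is on the dovetail and home at the end stop, its knob still loose (x of carrier in the frame of rail between 0.073 and 0.1 m and y of carrier in the frame of rail between -0.008 and 0.008 m and z of carrier in the frame of rail between -0.002 and 0.014 m and angle between the x axis of carrier and the x axis of rail, either way round below 0.175 rad and angle between carrier's own z axis and vertical below 0.1 rad and y of knob_grip in the frame of rail above 0.03 m and value of joint clamp_knob below 0.6 rad), for 0.2 s.
2. the knob is turned tight with the carrier home (x of carrier in the frame of rail between 0.073 and 0.1 m and y of carrier in the frame of rail between -0.008 and 0.008 m and z of carrier in the frame of rail between -0.002 and 0.014 m and angle between the x axis of carrier and the x axis of rail, either way round below 0.175 rad and angle between carrier's own z axis and vertical below 0.1 rad and y of knob_grip in the frame of rail above 0.03 m and value of joint clamp_knob above 1 rad), for 0.2 s.
At the end, for the whole second after the job is handed in: The carrier rests on the dovetail bar within about 12 mm of home at the stop (origin at x 73 to 100 mm, y within 8 mm, z below 14 mm in the rail's frame), in line within 10 degrees, knob on the robot side, and its knob is at 1.0 rad or more of 1.2. The plain carrier has not moved 30 mm (all of step 2 and linear speed of carrier below 0.01 m/s); the robot touches nothing.
It fails at once if the plain carrier is displaced by more than 30 mm (distance of plain_carrier from where it was at the start of the episode above 0.03 m).
It also fails if it takes over 48 s, if anything falls off the work surface, if the arm or the gripper's body presses on something with over 40 N, if the wrist force passes 120 N, or if a joint passes its speed limit or range.

## Working session

There is one attempt and no reset: what is moved stays moved. The work goes in short steps, Python scripts to look and compute and a tool call to move; the robot and the scene stay as the last step left them, time stands still between calls to the robot, and variables do not carry over. Pictures are saved under pics/ and viewed, at most 10 in all, crops included, and the job is handed in when it is done.

Besides the shell and the picture viewer there is one more tool, called after "Emit:" by a JSON object that holds its "fn" and its "kwargs", one argument or row to a line. apply_moves: Moves the arm, as the interface text tells. Its arguments: {"type":"object","properties":{"deltas":{"type":"array"}},"required":["deltas"]}

```bash
mkdir -p pics; cat > h.py <<'E'
import numpy as np, cv2, json
from scipy.spatial.transform import Rotation as R
from plant import ctrl
def att(a):
    a=np.array(a,float)
    return a if a.shape==(3,3) else R.from_quat(a,scalar_first=True).as_matrix()
def shot(n,fn):
    c=ctrl.read_camera(n); cv2.imwrite('pics/'+fn+'.png',c['img'][:,:,::-1]); 
    np.savez('pics/'+fn,img=c['img'],K=c['intrinsics'],k1=c['k1'],o=c['origin'],A=att(c['attitude'])); return load(fn)
def load(fn): return dict(np.load('pics/'+fn+'.npz'))
def ray(c,uv):
    K=c['K'];k=float(c['k1'])
    p=cv2.undistortPoints(np.array(uv,float).reshape(-1,1,2),K,np.array([k,0,0,0,0.])).reshape(-1,2)
    d=np.c_[p[:,0],-p[:,1],-np.ones(len(p))]
    return d@c['A'].T
def onz(c,uv,z):
    d=ray(c,uv); o=c['o']; return o+d*((z-o[2])/d[:,2])[:,None]
def proj(c,P):
    q=(np.atleast_2d(P)-c['o'])@c['A']; q=q*[1,-1,-1]
    return cv2.projectPoints(q,np.zeros(3),np.zeros(3),c['K'],np.array([float(c['k1']),0,0,0,0.]))[0].reshape(-1,2)
E
python3 -c "
from h import *
for n in('top','side'):
  c=shot(n,n+'0'); print(n,c['K'].tolist(),c['k1'],c['o'],c['A'].round(3).tolist())
s=ctrl.state();print(s)"
```

```text
top [[462.4919078860655, 0.0, 324.6179301019034], [0.0, 462.4919078860655, 233.88083951737423], [0.0, 0.0, 1.0]] -0.09957133227675515 [ 0.45878977 -0.01170304  0.92778687] [[-0.006, 0.997, -0.079], [-1.0, -0.007, -0.016], [-0.016, 0.079, 0.997]]
side [[616.21621185266, 0.0, 318.0229593195352], [0.0, 616.21621185266, 242.0818005128058], [0.0, 0.0, 1.0]] -0.09951592292929519 [0.0791535  0.89730388 0.47113306] [[-0.895, 0.152, -0.419], [-0.446, -0.327, 0.833], [-0.01, 0.933, 0.361]]
{'t': 0.1, 'joints': array([-1.29817673e+00,  2.17685656e-01,  1.61478363e+00,  7.59718271e-06,
        1.31133336e+00, -1.12161884e-01]), 'joint_vel': array([-0.00059189, -0.00179958, -0.00288095,  0.00161666,  0.00031479,
        0.00203499]), 'joint_efforts': array([-9.81519988e-04, -3.98079407e+01, -3.04970849e+01, -1.25618699e-04,
        4.25391408e-03,  8.09416747e-06]), 'tool_pos': array([ 0.23444048, -0.57855926,  0.23008937]), 'orientation': array([-1.10173605e-03,  9.81549504e-01,  1.91204994e-01, -8.48989515e-05]), 'contact_force': array([ 0.5167823 , -0.61138525,  0.41963652]), 'wrist_torque': array([ 0.016059  , -0.03531128, -0.01288224]), 'grip_force': 0.0, 'width': 0.992751039390243}
```

View pics/top0.png

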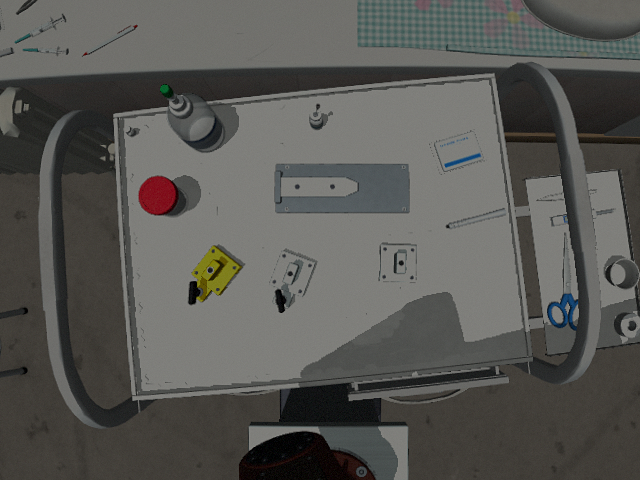

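View pics/side0.png

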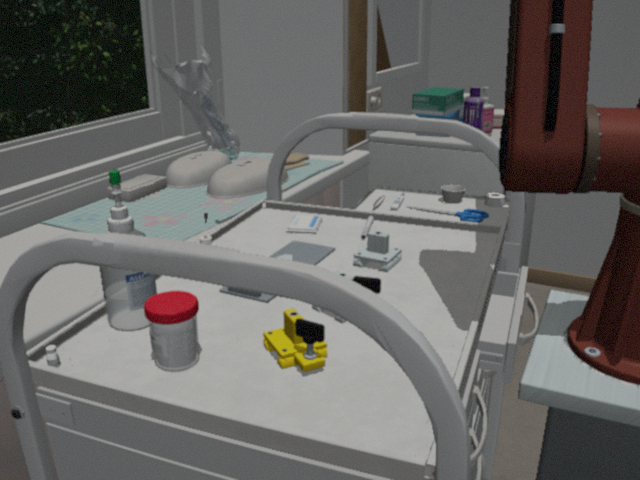

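The top view shows the knobbed carrier near (294,270) with its knob at (281,300), and the plain one at (399,262). The rail plate is near (342,188), with the stop at the left and the open nose at (357,187). The side view shows the carriers half hidden behind the cart rail.

```bash
python3 -c "
from h import *
c=load('top0'); im=c['img'][155:320,255:425,::-1]
cv2.imwrite('pics/crop0.png',cv2.resize(im,None,fx=3.6,fy=3.6,interpolation=cv2.INTER_CUBIC))
g=c['img'].astype(int); hsv=cv2.cvtColor(c['img'],cv2.COLOR_RGB2HSV)
print(g[205,300],g[188,300],g[180,390],g[240,340],g[270,300])
m=np.zeros((480,640),np.uint8); sub=(np.abs(g.sum(2)-g[205,300].sum())<75)
m[155:222,265:420]=sub[155:222,265:420]
m=cv2.morphologyEx(m,cv2.MORPH_CLOSE,np.ones((9,9)))
cn=max(cv2.findContours(m,0,2)[0],key=cv2.contourArea)
b=cv2.boxPoints(cv2.minAreaRect(cn)); print(b); P=onz(c,b,.006); print(P.round(4),P.mean(0))
k=np.zeros_like(m);k[280:320,265:300]=(g.sum(2)<110)[280:320,265:300]
cn=max(cv2.findContours(k,0,2)[0],key=cv2.contourArea);r=cv2.minAreaRect(cn);print('knob',r,onz(c,cv2.boxPoints(r),.076).round(4),onz(c,[r[0]],.076))
"
```

```text
[89 96 97] [129 129 124] [83 90 93] [127 127 123] [79 89 87]
[[274. 163.]
 [409. 163.]
 [409. 220.]
 [274. 220.]]
[[ 0.6774  0.1051  0.006 ]
 [ 0.6751 -0.1692  0.006 ]
 [ 0.5587 -0.1664  0.006 ]
 [ 0.5607  0.1046  0.006 ]] [ 0.61798762 -0.03148069  0.006     ]
knob ((280.5, 301.0), (22.0, 9.0), 90.0) [[0.4236 0.0918 0.076 ]
 [0.4236 0.0752 0.076 ]
 [0.3834 0.0753 0.076 ]
 [0.3834 0.0918 0.076 ]] [[0.40346574 0.08354033 0.076     ]]
```

View pics/crop0.png

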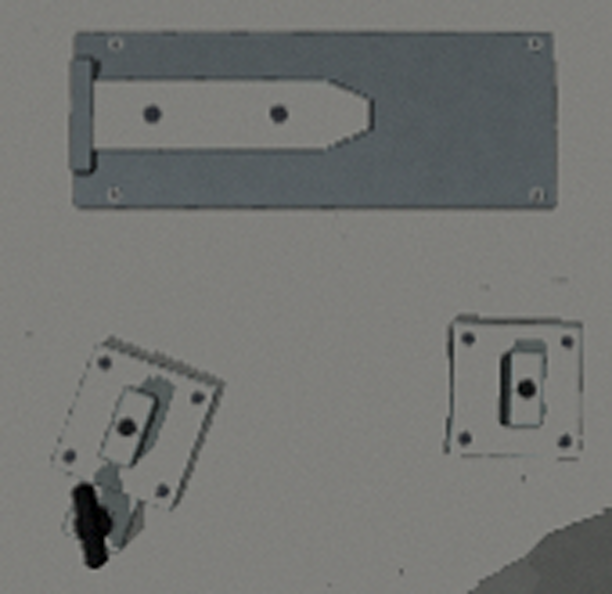

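The crop shows the plate corners at about (75,32) to (557,207). The carrier's four top holes are at (105,363), (198,398), (162,491) and (69,457). Its block socket is at (127,427), and the knob bar runs from (85,487) to (95,565).

```bash
python3 -c "
from h import *
c=load('top0'); f=lambda p,z: onz(c,np.array(p,float).reshape(-1,2)/3.6+[255-.36,155-.36],z)
pl=f([(75,32),(552,33),(557,207),(73,207)],.006); print('plate',pl.round(4).tolist(),pl.mean(0))
h=f([(152,114),(279,114)],.02); print('barholes',h.round(4)); n=f([(373,114)],.02); print('nose',n)
print('stop',f([(95,115)],.022))
ch=f([(105,363),(198,398),(162,491),(69,457)],.024); print('carrier',ch.mean(0)); 
y=(ch[2]+ch[3]-ch[0]-ch[1]); print('y dir deg',np.degrees(np.arctan2(y[1],y[0])))
print('holeside',(ch[0]+ch[3]-ch[1]-ch[2])[:2],np.degrees(np.arctan2(*(ch[0]+ch[3]-ch[1]-ch[2])[[1,0]])))
print('socket',f([(127,427)],.062)); k=f([(85,487),(95,565),(91,527)],.076);print('knob',k)
print('plain',f([(526,388)],.062))
s=ctrl.state();print(R.from_quat(s['orientation'],scalar_first=True).as_matrix().round(3))
"
```

```text
plate [[0.6763, 0.1021, 0.006], [0.6734, -0.1671, 0.006], [0.5746, -0.1675, 0.006], [0.5766, 0.1028, 0.006]] [ 0.62523063 -0.03241979  0.006     ]
barholes [[ 0.6263  0.0574  0.02  ]
 [ 0.6256 -0.0128  0.02  ]]
nose [[ 0.62518895 -0.0646368   0.02      ]]
stop [[0.62566406 0.08880673 0.022     ]]
carrier [0.45383451 0.06738011 0.024     ]
y dir deg 158.74871766346024
holeside [0.03780717 0.10105025] 69.48704967833474
socket [[0.45415345 0.0674054  0.062     ]]
knob [[0.42374934 0.08766936 0.076     ]
 [0.38413502 0.08259393 0.076     ]
 [0.40341514 0.08461262 0.076     ]]
plain [[ 0.47299851 -0.13998174  0.062     ]]
[[ 0.927  0.375 -0.001]
 [ 0.375 -0.927  0.002]
 [ 0.    -0.002 -1.   ]]
```

```bash
python3 -c "
from h import *
c=load('top0');s=load('side0')
T=[(545,80),(560,110),(575,190),(588,300),(590,340),(565,378),(535,375)]
for z in(.1,.15,.2,.25,.3,.35):
  print(z,proj(s,onz(c,T,z)).round().astype(int).tolist())
print(onz(c,T,.2).round(3).tolist())"
```

```text
0.1 [[291, 164], [317, 164], [377, 168], [461, 176], [493, 179], [519, 188], [511, 195]]
0.15 [[293, 147], [318, 147], [376, 150], [458, 157], [488, 160], [513, 168], [506, 173]]
0.2 [[296, 128], [320, 128], [376, 132], [454, 137], [484, 140], [508, 146], [500, 151]]
0.25 [[298, 109], [322, 109], [376, 112], [451, 116], [479, 118], [502, 123], [494, 127]]
0.3 [[301, 89], [323, 89], [375, 91], [447, 94], [474, 96], [495, 100], [488, 102]]
0.35 [[304, 67], [325, 67], [375, 68], [443, 70], [468, 71], [488, 74], [481, 76]]
[[0.772, -0.37, 0.2], [0.72, -0.392, 0.2], [0.585, -0.408, 0.2], [0.407, -0.422, 0.2], [0.343, -0.424, 0.2], [0.284, -0.381, 0.2], [0.291, -0.331, 0.2]]
```

Emit:
{"fn": "apply_moves", "kwargs": {
  "deltas": [
    {"dp": [0, 0, -0.045], "yaw": 0, "hand": 85},
    {"dp": [0, 0, -0.045], "yaw": 0, "hand": 85},
    {"dp": [0, 0, -0.045], "yaw": 0, "hand": 85},
    {"dp": [0, 0, -0.045], "yaw": 0, "hand": 85},
    {"dp": [0, 0, -0.045], "yaw": 0, "hand": 85},
    {"dp": [0, 0, -0.045], "yaw": 0, "hand": 85},
    {"dp": [0.03, -0.034, 0], "yaw": 0, "hand": 85},
    {"dp": [0.03, -0.034, 0], "yaw": 0, "hand": 85},
    {"dp": [0.03, -0.034, 0], "yaw": 0, "hand": 85},
    {"dp": [0.03, -0.034, 0], "yaw": 0, "hand": 85},
    {"dp": [0.03, -0.034, 0], "yaw": 0, "hand": 85},
    {"dp": [0.03, -0.034, 0], "yaw": 0, "hand": 85},
    {"dp": [0.03, -0.034, 0], "yaw": 0, "hand": 85},
    {"dp": [0.03, -0.034, 0], "yaw": 0, "hand": 85},
    {"dp": [0.03, -0.034, 0], "yaw": 0, "hand": 85},
    {"dp": [0.03, -0.034, 0], "yaw": 0, "hand": 85},
    {"dp": [0.03, -0.034, 0], "yaw": 0, "hand": 85},
    {"dp": [0.03, -0.034, 0], "yaw": 0, "hand": 85},
    {"dp": [0.03, -0.034, 0], "yaw": 0, "hand": 85},
    {"dp": [0.03, -0.034, 0], "yaw": 0, "hand": 85}
  ]
}}

```text
t: 1.77
tool_pos: [0.3925, -0.1284, 0.4334]
orientation: [-0.0, 0.982, 0.191, -0.0]
contact_force: [0.8, -1.1, 0.9]
width: 0.997
grip_force: 0.0
```

Emit:
{"fn": "apply_moves", "kwargs": {
  "deltas": [
    {"dp": [0.03, -0.034, 0], "yaw": 0, "hand": 85},
    {"dp": [0.03, -0.034, 0], "yaw": 0, "hand": 85},
    {"dp": [0.03, -0.034, 0], "yaw": 0, "hand": 85},
    {"dp": [0.03, -0.034, 0], "yaw": 0, "hand": 85},
    {"dp": [0, 0, 0], "yaw": -0.019, "hand": 85},
    {"dp": [0, 0, 0], "yaw": -0.019, "hand": 85},
    {"dp": [0, 0, 0], "yaw": -0.019, "hand": 85},
    {"dp": [0, 0, 0], "yaw": -0.019, "hand": 85},
    {"dp": [0, 0, 0], "yaw": -0.019, "hand": 85},
    {"dp": [0, 0, 0], "yaw": -0.019, "hand": 85},
    {"dp": [0, 0, 0], "yaw": -0.019, "hand": 85},
    {"dp": [0, 0, 0], "yaw": -0.019, "hand": 85},
    {"dp": [0, 0, 0], "yaw": -0.019, "hand": 85},
    {"dp": [0, 0, 0], "yaw": -0.019, "hand": 85},
    {"dp": [0, 0, 0], "yaw": -0.019, "hand": 85},
    {"dp": [0, 0, 0], "yaw": -0.019, "hand": 85},
    {"dp": [0, 0, 0], "yaw": -0.019, "hand": 85},
    {"dp": [0, 0, 0], "yaw": -0.019, "hand": 85},
    {"dp": [0, 0, 0], "yaw": -0.019, "hand": 85},
    {"dp": [0, 0, 0], "yaw": -0.019, "hand": 85}
  ]
}}

```text
t: 3.43
tool_pos: [0.4374, -0.0018, 0.4332]
orientation: [-0.001, 0.408, 0.913, -0.0]
contact_force: [-0.3, -0.0, -0.1]
width: 0.996
grip_force: 0.0
```

```bash
cat >> h.py <<'E'
def goto(x,y,z,head):
    "print move (world target, tool-y heading deg) in tool units: translation first (current axes), then yaw"
    s=ctrl.state(); M=R.from_quat(s['orientation'],scalar_first=True).as_matrix()
    hd=np.degrees(np.arctan2(M[1,1],M[0,1])); d=M.T@(np.array([x,y,z])-s['tool_pos'])/.75
    print('t',round(s['t'],2),'pos',s['tool_pos'].round(4),'head',round(hd,2),'j',s['joints'].round(3),'F',s['contact_force'].round(1),'w',round(s['width'],3))
    print('dp total',d.round(4),'yaw total',round(-((head-hd+180)%360-180)/360,4))
E
python3 -c "
from h import *
goto(.454,.0674,.12,69.1)"
```

```text
t 3.43 pos [ 0.4374 -0.0018  0.4332] head 41.82 j [-0.165 -0.288  1.735  0.     1.695 -0.895] F [-0.3 -0.  -0.1] w 0.996
dp total [0.0537 0.0783 0.4176] yaw total -0.0758
```

Emit:
{"fn": "apply_moves", "kwargs": {
  "deltas": [
    {"dp": [0.018, 0.026, 0.02], "yaw": 0, "hand": 85},
    {"dp": [0.018, 0.026, 0.02], "yaw": 0, "hand": 85},
    {"dp": [0.018, 0.026, 0.02], "yaw": 0, "hand": 85},
    {"dp": [0, 0, 0.0398], "yaw": -0.019, "hand": 85},
    {"dp": [0, 0, 0.0398], "yaw": -0.019, "hand": 85},
    {"dp": [0, 0, 0.0398], "yaw": -0.019, "hand": 85},
    {"dp": [0, 0, 0.0398], "yaw": -0.019, "hand": 85},
    {"dp": [0, 0, 0.0398], "yaw": 0, "hand": 85},
    {"dp": [0, 0, 0.0398], "yaw": 0, "hand": 85},
    {"dp": [0, 0, 0.0398], "yaw": 0, "hand": 85},
    {"dp": [0, 0, 0.0398], "yaw": 0, "hand": 85},
    {"dp": [0, 0, 0.0398], "yaw": 0, "hand": 85},
    {"dp": [0, 0, 0], "yaw": 0, "hand": 85},
    {"dp": [0, 0, 0], "yaw": 0, "hand": 85}
  ]
}}

```text
t: 4.6
tool_pos: [0.4525, 0.0672, 0.1184]
orientation: [-0.003, 0.184, 0.983, -0.001]
contact_force: [0.4, 0.5, 0.1]
width: 0.993
grip_force: 0.0
```

```bash
python3 -c "
from h import *
goto(.454,.0674,.031,69.1)"
```

```text
t 4.6 pos [0.4525 0.0672 0.1184] head 68.85 j [-0.006 -0.006  2.087 -0.     1.066 -1.208] F [0.4 0.5 0.1] w 0.993
dp total [-0.0024  0.0011  0.1165] yaw total -0.0007
```

Emit:
{"fn": "apply_moves", "kwargs": {
  "deltas": [
    {"dp": [-0.0012, 0.0005, 0.023], "yaw": 0, "hand": 85},
    {"dp": [-0.0012, 0.0006, 0.023], "yaw": 0, "hand": 85},
    {"dp": [0, 0, 0.023], "yaw": 0, "hand": 85},
    {"dp": [0, 0, 0.023], "yaw": 0, "hand": 85},
    {"dp": [0, 0, 0.0245], "yaw": 0, "hand": 85},
    {"dp": [0, 0, 0], "yaw": 0, "hand": 85},
    {"dp": [0, 0, 0], "yaw": 0, "hand": 5},
    {"dp": [0, 0, 0], "yaw": 0, "hand": 5},
    {"dp": [0, 0, 0], "yaw": 0, "hand": 5},
    {"dp": [0, 0, 0], "yaw": 0, "hand": 5},
    {"dp": [0, 0, 0], "yaw": 0, "hand": 5},
    {"dp": [0, 0, 0], "yaw": 0, "hand": 5},
    {"dp": [0, 0, 0], "yaw": 0, "hand": 5},
    {"dp": [0, 0, 0], "yaw": 0, "hand": 5}
  ]
}}

```text
t: 5.77
tool_pos: [0.4578, 0.0673, 0.0339]
orientation: [0.001, 0.183, 0.983, 0.0]
contact_force: [-0.4, 0.6, 6.0]
width: 0.199
grip_force: 59.6
```

```bash
python3 -c "
from h import *
goto(.625,-.116,.12,89.5);print(ctrl.state()['grip_force'])"
```

```text
t 5.77 pos [0.4578 0.0673 0.0339] head 68.85 j [-0.006  0.152  2.116 -0.     0.871 -1.207] F [-0.4  0.6  6. ] w 0.199
dp total [-0.2963 -0.1475 -0.1144] yaw total -0.0573
59.62426722049713
```

Emit:
{"fn": "apply_moves", "kwargs": {
  "deltas": [
    {"dp": [0, 0, -0.0285], "yaw": 0, "hand": 5},
    {"dp": [0, 0, -0.0285], "yaw": 0, "hand": 5},
    {"dp": [0, 0, -0.0285], "yaw": 0, "hand": 5},
    {"dp": [0, 0, -0.0285], "yaw": 0, "hand": 5},
    {"dp": [0, 0, 0], "yaw": -0.0191, "hand": 5},
    {"dp": [0, 0, 0], "yaw": -0.0191, "hand": 5},
    {"dp": [0, 0, 0], "yaw": -0.0191, "hand": 5},
    {"dp": [-0.0285, -0.0305, 0], "yaw": 0, "hand": 5},
    {"dp": [-0.0285, -0.0305, 0], "yaw": 0, "hand": 5},
    {"dp": [-0.0285, -0.0305, 0], "yaw": 0, "hand": 5},
    {"dp": [-0.0285, -0.0305, 0], "yaw": 0, "hand": 5},
    {"dp": [-0.0285, -0.0305, 0], "yaw": 0, "hand": 5},
    {"dp": [-0.0285, -0.0305, 0], "yaw": 0, "hand": 5},
    {"dp": [-0.0285, -0.0305, 0], "yaw": 0, "hand": 5},
    {"dp": [-0.0285, -0.0305, 0], "yaw": 0, "hand": 5},
    {"dp": [0, 0, 0], "yaw": 0, "hand": 5},
    {"dp": [0, 0, 0], "yaw": 0, "hand": 5}
  ]
}}

```text
t: 7.18
tool_pos: [0.6259, -0.1183, 0.1169]
orientation: [-0.001, 0.006, 1.0, 0.0]
contact_force: [-0.8, 0.7, -2.6]
width: 0.199
grip_force: 59.4
```

```bash
python3 -c "
from h import *
goto(.6285,-.116,.041,89.5);c=shot('top','top1')
cv2.imwrite('pics/crop1.png',cv2.resize(c['img'][140:290,260:460,::-1],None,fx=4,fy=4,interpolation=cv2.INTER_CUBIC))"
```

```text
t 7.18 pos [ 0.6259 -0.1183  0.1169] head 89.35 j [-0.297  0.357  1.666  0.     1.121 -1.857] F [-0.8  0.7 -2.6] w 0.199
dp total [-0.0036  0.003   0.1012] yaw total -0.0004
```

View pics/crop1.png

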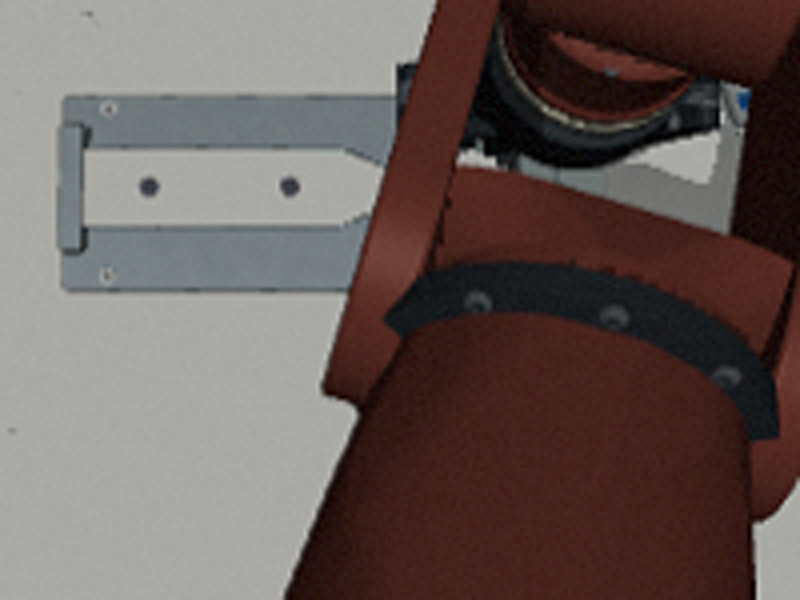

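The arm hides the carrier in this view. The rail is at (62–380, 97–290), unchanged. I'll rely on the grasp geometry, since the taper allows 10 mm.

Emit:
{"fn": "apply_moves", "kwargs": {
  "deltas": [
    {"dp": [-0.002, 0.003, 0.025], "yaw": -0.0004, "hand": 5},
    {"dp": [0, 0, 0.025], "yaw": 0, "hand": 5},
    {"dp": [0, 0, 0.025], "yaw": 0, "hand": 5},
    {"dp": [0, 0, 0.015], "yaw": 0, "hand": 5},
    {"dp": [0, 0, 0.008], "yaw": 0, "hand": 5},
    {"dp": [0, 0, 0.003], "yaw": 0, "hand": 5},
    {"dp": [0, 0, 0], "yaw": 0, "hand": 5},
    {"dp": [0, 0, 0], "yaw": 0, "hand": 5}
  ]
}}

```text
t: 7.9
tool_pos: [0.6283, -0.115, 0.0436]
orientation: [0.001, 0.003, 1.0, -0.0]
contact_force: [0.3, -0.2, -2.6]
width: 0.197
grip_force: 59.4
```

```bash
python3 -c "
from h import *
goto(.6285,-.116,.040,89.5);c=shot('side','side1')
cv2.imwrite('pics/crop2.png',cv2.resize(c['img'][210:310,210:410,::-1],None,fx=4,fy=4,interpolation=cv2.INTER_CUBIC))"
```

```text
t 7.9 pos [ 0.6283 -0.115   0.0436] head 89.63 j [-0.291  0.455  1.691  0.     0.995 -1.855] F [ 0.3 -0.2 -2.6] w 0.197
dp total [-0.0003 -0.0014  0.0048] yaw total 0.0004
```

View pics/crop2.png

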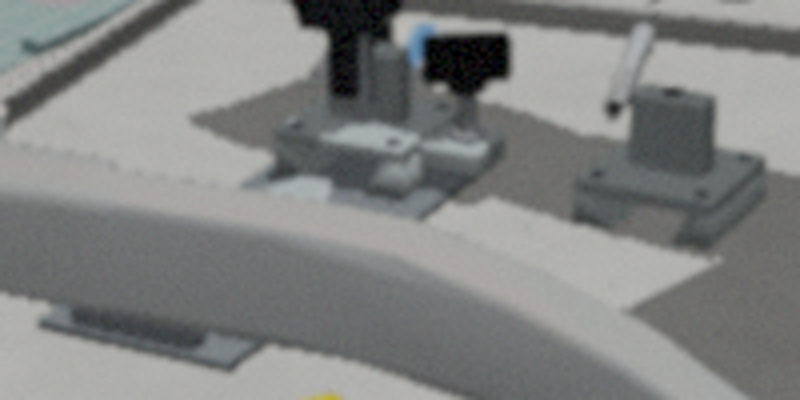

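The side view shows the carrier held level over the landing before the nose, its knob toward the robot at crop (467,58). The plain carrier at (670,150) is untouched.

Emit:
{"fn": "apply_moves", "kwargs": {
  "deltas": [
    {"dp": [0, 0, 0.002], "yaw": 0, "hand": 5},
    {"dp": [0, 0, 0.002], "yaw": 0, "hand": 5},
    {"dp": [0, 0, 0], "yaw": 0, "hand": 5},
    {"dp": [0, 0, 0], "yaw": 0, "hand": 5}
  ]
}}

```text
t: 8.28
tool_pos: [0.6278, -0.1151, 0.0399]
orientation: [0.0, 0.003, 1.0, -0.0]
contact_force: [0.3, -0.7, -1.6]
width: 0.198
grip_force: 59.6
```

```bash
python3 -c "
from h import *
c=load('side1')
g=c['img'].astype(int).sum(2); m=(g<60).astype(np.uint8); m[:, :316]=0; m[:,340:]=0; m[:215]=0;m[232:]=0
cn=max(cv2.findContours(m,0,2)[0],key=cv2.contourArea);r=cv2.boundingRect(cn);print(r,r[0]+r[2]/2-.5,r[1]+r[3]/2-.5)
for ox in(.620,.6248,.630): print(ox,proj(c,[ox-.054,-.1145,.0747]))
goto(.6285,0.052,.040,89.5)"
```

```text
(317, 220, 19, 12) 326.0 225.5
0.62 [[328.09159022 223.70804061]]
0.6248 [[325.85406531 223.36138791]]
0.63 [[323.43853576 222.98721765]]
t 8.28 pos [ 0.6278 -0.1151  0.0399] head 89.61 j [-0.291  0.46   1.692  0.     0.989 -1.855] F [ 0.3 -0.7 -1.6] w 0.198
dp total [ 6.000e-04  2.228e-01 -2.000e-04] yaw total 0.0003
```

Emit:
{"fn": "apply_moves", "kwargs": {
  "deltas": [
    {"dp": [0, 0.012, 0], "yaw": 0, "hand": 5},
    {"dp": [0, 0.012, 0], "yaw": 0, "hand": 5},
    {"dp": [0, 0.012, 0], "yaw": 0, "hand": 5},
    {"dp": [0, 0.012, 0], "yaw": 0, "hand": 5},
    {"dp": [0, 0.012, 0], "yaw": 0, "hand": 5},
    {"dp": [0, 0.012, 0], "yaw": 0, "hand": 5},
    {"dp": [0, 0.012, 0], "yaw": 0, "hand": 5},
    {"dp": [0, 0.012, 0], "yaw": 0, "hand": 5},
    {"dp": [0, 0.012, 0], "yaw": 0, "hand": 5},
    {"dp": [0, 0.012, 0], "yaw": 0, "hand": 5}
  ]
}}

```text
t: 9.12
tool_pos: [0.6284, -0.0242, 0.0399]
orientation: [0.0, 0.003, 1.0, -0.0]
contact_force: [-0.6, -1.6, 0.3]
width: 0.199
grip_force: 59.9
```

Emit:
{"fn": "apply_moves", "kwargs": {
  "deltas": [
    {"dp": [0, 0.012, 0], "yaw": 0, "hand": 5},
    {"dp": [0, 0.012, 0], "yaw": 0, "hand": 5},
    {"dp": [0, 0.012, 0], "yaw": 0, "hand": 5},
    {"dp": [0, 0.012, 0], "yaw": 0, "hand": 5},
    {"dp": [0, 0.012, 0], "yaw": 0, "hand": 5},
    {"dp": [0, 0.012, 0], "yaw": 0, "hand": 5},
    {"dp": [0, 0.012, 0], "yaw": 0, "hand": 5},
    {"dp": [0, 0.004, 0], "yaw": 0, "hand": 5},
    {"dp": [0, 0.004, 0], "yaw": 0, "hand": 5},
    {"dp": [0, 0.004, 0], "yaw": 0, "hand": 5},
    {"dp": [0, 0, 0], "yaw": 0, "hand": 5}
  ]
}}

```text
t: 10.03
tool_pos: [0.6289, 0.0476, 0.0399]
orientation: [0.0, 0.003, 1.0, 0.0]
contact_force: [-0.5, -0.8, 5.4]
width: 0.202
grip_force: 60.5
```

Emit:
{"fn": "apply_moves", "kwargs": {
  "deltas": [
    {"dp": [0, 0.003, 0], "yaw": 0, "hand": 5},
    {"dp": [0, 0.003, 0], "yaw": 0, "hand": 5},
    {"dp": [0, 0.003, 0], "yaw": 0, "hand": 5},
    {"dp": [0, 0.002, 0], "yaw": 0, "hand": 5},
    {"dp": [0, 0, 0], "yaw": 0, "hand": 5}
  ]
}}

```text
t: 10.45
tool_pos: [0.629, 0.0551, 0.0399]
orientation: [0.0, 0.003, 1.0, -0.0]
contact_force: [-0.8, -2.4, 4.9]
width: 0.201
grip_force: 60.7
```

Emit:
{"fn": "apply_moves", "kwargs": {
  "deltas": [
    {"dp": [0, 0.002, 0], "yaw": 0, "hand": 5},
    {"dp": [0, 0.002, 0], "yaw": 0, "hand": 5},
    {"dp": [0, 0, 0], "yaw": 0, "hand": 5}
  ]
}}

```text
t: 10.7
tool_pos: [0.629, 0.0566, 0.04]
orientation: [0.0, 0.003, 1.0, -0.001]
contact_force: [-0.2, -7.7, 5.6]
width: 0.2
grip_force: 60.6
```

Emit:
{"fn": "apply_moves", "kwargs": {
  "deltas": [
    {"dp": [0, -0.002, 0], "yaw": 0, "hand": 5},
    {"dp": [0, 0, 0], "yaw": 0, "hand": 60},
    {"dp": [0, 0, 0], "yaw": 0, "hand": 60},
    {"dp": [0, 0, 0], "yaw": 0, "hand": 60},
    {"dp": [0, 0, 0], "yaw": 0, "hand": 60},
    {"dp": [0, 0, -0.025], "yaw": 0, "hand": 60},
    {"dp": [0, 0, -0.03], "yaw": 0, "hand": 60},
    {"dp": [0, 0, -0.035], "yaw": 0, "hand": 60},
    {"dp": [0, 0, -0.035], "yaw": 0, "hand": 60},
    {"dp": [0.019, 0, 0], "yaw": 0, "hand": 60},
    {"dp": [0.019, 0, 0], "yaw": 0, "hand": 60},
    {"dp": [0.019, 0, 0], "yaw": 0, "hand": 60},
    {"dp": [0.019, 0, 0], "yaw": 0, "hand": 60},
    {"dp": [0, 0, 0], "yaw": -0.0158, "hand": 60},
    {"dp": [0, 0, 0], "yaw": -0.0158, "hand": 60},
    {"dp": [0, 0, 0], "yaw": -0.0158, "hand": 60},
    {"dp": [0, 0, 0], "yaw": -0.0158, "hand": 60},
    {"dp": [0, 0, 0], "yaw": -0.0158, "hand": 60},
    {"dp": [0, 0, 0], "yaw": 0, "hand": 60},
    {"dp": [0, 0, 0], "yaw": 0, "hand": 60}
  ]
}}

```text
t: 12.37
tool_pos: [0.5713, 0.0575, 0.1329]
orientation: [-0.0, -0.241, 0.97, 0.0]
contact_force: [-0.6, -0.6, 0.8]
width: 0.705
grip_force: 0.0
```

```bash
python3 -c "
from h import *
goto(.5715,.0562,.053,118);c=shot('side','side2')
print(proj(c,[[.5715,.0562,.071],[.6255,.0566,.068]]))
cv2.imwrite('pics/crop3.png',cv2.resize(c['img'][190:340,190:390,::-1],None,fx=4,fy=4,interpolation=cv2.INTER_CUBIC))"
```

```text
t 12.37 pos [0.5713 0.0575 0.1329] head 117.93 j [-0.022  0.214  1.813  0.     1.115 -2.08 ] F [-0.6 -0.6  0.8] w 0.705
dp total [ 0.0005 -0.0017  0.1065] yaw total -0.0002
[[281.97309148 255.54801466]
 [255.01795552 252.21741857]]
```

View pics/crop3.png

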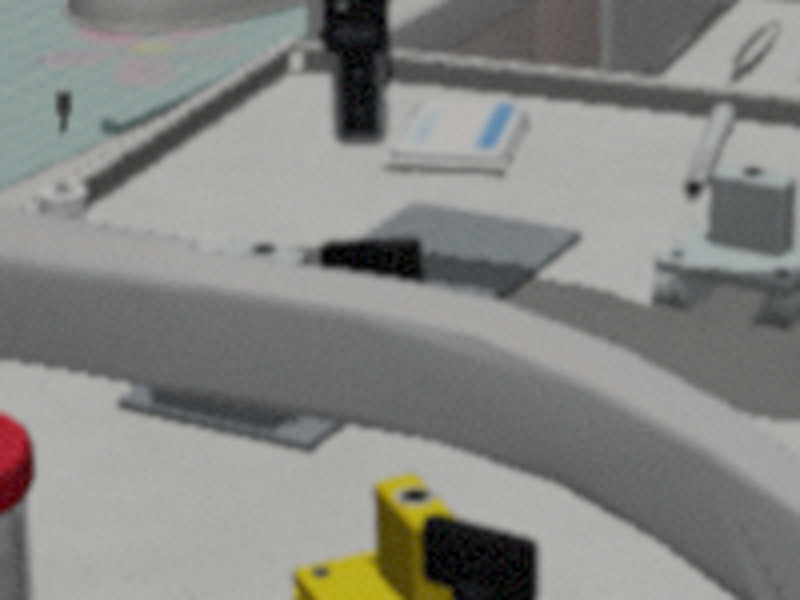

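The carrier is home. Its knob at crop (370,255) and its socket at (263,247) both match the predicted positions, so I'll lower onto the knob.

Emit:
{"fn": "apply_moves", "kwargs": {
  "deltas": [
    {"dp": [0, -0.001, 0.0265], "yaw": 0, "hand": 60},
    {"dp": [0, 0, 0.0265], "yaw": 0, "hand": 60},
    {"dp": [0, 0, 0.0265], "yaw": 0, "hand": 60},
    {"dp": [0, 0, 0.0265], "yaw": 0, "hand": 60},
    {"dp": [0, 0, 0], "yaw": 0, "hand": 60},
    {"dp": [0, 0, 0], "yaw": 0, "hand": 2},
    {"dp": [0, 0, 0], "yaw": 0, "hand": 2},
    {"dp": [0, 0, 0], "yaw": 0, "hand": 2},
    {"dp": [0, 0, 0], "yaw": 0, "hand": 2},
    {"dp": [0, 0, 0], "yaw": 0, "hand": 2},
    {"dp": [0, 0, 0], "yaw": 0, "hand": 2},
    {"dp": [0, 0, 0], "yaw": 0, "hand": 2}
  ]
}}

```text
t: 13.42
tool_pos: [0.5734, 0.0566, 0.0556]
orientation: [0.001, -0.242, 0.97, -0.0]
contact_force: [-1.0, 0.9, 6.7]
width: 0.11
grip_force: 61.2
```

Emit:
{"fn": "apply_moves", "kwargs": {
  "deltas": [
    {"dp": [0, 0, 0], "yaw": 0.014, "hand": 2},
    {"dp": [0, 0, 0], "yaw": 0.014, "hand": 2},
    {"dp": [0, 0, 0], "yaw": 0.014, "hand": 2},
    {"dp": [0, 0, 0], "yaw": 0.014, "hand": 2},
    {"dp": [0, 0, 0], "yaw": 0.014, "hand": 2},
    {"dp": [0, 0, 0], "yaw": 0.014, "hand": 2},
    {"dp": [0, 0, 0], "yaw": 0.014, "hand": 2},
    {"dp": [0, 0, 0], "yaw": 0.014, "hand": 2},
    {"dp": [0, 0, 0], "yaw": 0.014, "hand": 2},
    {"dp": [0, 0, 0], "yaw": 0.014, "hand": 2},
    {"dp": [0, 0, 0], "yaw": 0.014, "hand": 2},
    {"dp": [0, 0, 0], "yaw": 0, "hand": 2}
  ]
}}

```text
t: 14.42
tool_pos: [0.5736, 0.0558, 0.0556]
orientation: [0.002, 0.238, 0.971, -0.0]
contact_force: [-1.4, -1.5, 6.1]
width: 0.104
grip_force: 61.2
```

```bash
python3 -c "
from h import *
goto(.5715,.0562,.053,53);s=ctrl.state();print(s['wrist_torque'],s['grip_force'])"
```

```text
t 14.42 pos [0.5736 0.0558 0.0556] head 62.46 j [-2.400e-02  3.250e-01  1.845e+00 -1.000e-03  9.690e-01 -1.113e+00] F [-1.4 -1.5  6.1] w 0.104
dp total [ 0.0027 -0.0009  0.0034] yaw total 0.0263
[-0.30105643  0.10910072 -0.13390517] 61.24308943748474
```

Emit:
{"fn": "apply_moves", "kwargs": {
  "deltas": [
    {"dp": [0, 0, 0], "yaw": 0.007, "hand": 2},
    {"dp": [0, 0, 0], "yaw": 0.007, "hand": 2},
    {"dp": [0, 0, 0], "yaw": 0.006, "hand": 2},
    {"dp": [0, 0, 0], "yaw": 0, "hand": 2}
  ]
}}

```text
t: 14.75
tool_pos: [0.5735, 0.0556, 0.0556]
orientation: [0.002, 0.298, 0.955, -0.0]
contact_force: [-0.9, -2.3, 5.4]
width: 0.107
grip_force: 61.3
```

```bash
python3 -c "
from h import *
goto(.5715,.0562,.053,53);s=ctrl.state();print(s['wrist_torque'],s['grip_force'])"
```

```text
t 14.75 pos [0.5735 0.0556 0.0556] head 55.36 j [-0.024  0.325  1.845 -0.002  0.969 -0.989] F [-0.9 -2.3  5.4] w 0.107
dp total [ 0.0026 -0.0009  0.0034] yaw total 0.0066
[-0.37609302  0.15718127 -0.04501246] 61.296422481536865
```

Emit:
{"fn": "apply_moves", "kwargs": {
  "deltas": [
    {"dp": [0, 0, 0], "yaw": 0.006, "hand": 2},
    {"dp": [0, 0, 0], "yaw": 0.006, "hand": 2},
    {"dp": [0, 0, 0], "yaw": 0, "hand": 2}
  ]
}}

```text
t: 15.0
tool_pos: [0.5736, 0.0558, 0.0556]
orientation: [0.002, 0.333, 0.943, -0.0]
contact_force: [-1.2, -0.8, 5.6]
width: 0.103
grip_force: 61.2
```

```bash
python3 -c "
from h import *
goto(.5715,.0562,.053,53);s=ctrl.state();print(s['wrist_torque'],s['grip_force'])"
```

```text
t 15.0 pos [0.5736 0.0558 0.0556] head 51.06 j [-0.024  0.325  1.845 -0.002  0.969 -0.914] F [-1.2 -0.8  5.6] w 0.103
dp total [ 0.0025 -0.0014  0.0035] yaw total -0.0054
[-0.27723603  0.13212568  0.07938011] 61.24641537666321
```

Emit:
{"fn": "apply_moves", "kwargs": {
  "deltas": [
    {"dp": [0, 0, 0], "yaw": 0, "hand": 50},
    {"dp": [0, 0, 0], "yaw": 0, "hand": 50},
    {"dp": [0, 0, 0], "yaw": 0, "hand": 50},
    {"dp": [0, 0, 0], "yaw": 0, "hand": 50},
    {"dp": [0, 0, -0.02], "yaw": 0, "hand": 50},
    {"dp": [0, 0, -0.04], "yaw": 0, "hand": 50},
    {"dp": [0, 0, -0.04], "yaw": 0, "hand": 50},
    {"dp": [0, 0, -0.04], "yaw": 0, "hand": 50},
    {"dp": [0, 0, -0.04], "yaw": 0, "hand": 50},
    {"dp": [-0.021, -0.026, 0], "yaw": 0, "hand": 50},
    {"dp": [-0.021, -0.026, 0], "yaw": 0, "hand": 50},
    {"dp": [-0.021, -0.026, 0], "yaw": 0, "hand": 50},
    {"dp": [-0.021, -0.026, 0], "yaw": 0, "hand": 50},
    {"dp": [-0.021, -0.026, 0], "yaw": 0, "hand": 50},
    {"dp": [-0.021, -0.026, 0], "yaw": 0, "hand": 50},
    {"dp": [-0.021, -0.026, 0], "yaw": 0, "hand": 50},
    {"dp": [-0.021, -0.026, 0], "yaw": 0, "hand": 50},
    {"dp": [-0.021, -0.026, 0], "yaw": 0, "hand": 50},
    {"dp": [-0.021, -0.026, 0], "yaw": 0, "hand": 50}
  ]
}}

```text
t: 16.58
tool_pos: [0.5717, -0.1951, 0.1882]
orientation: [-0.0, 0.333, 0.943, 0.0]
contact_force: [0.1, -0.0, -0.1]
width: 0.589
grip_force: 0.0
```

```bash
python3 -c "
from h import *
goto(.5715,.0562,.053,53);c=shot('top','top2')
cv2.imwrite('pics/crop4.png',cv2.resize(c['img'][140:290,230:430,::-1],None,fx=4,fy=4,interpolation=cv2.INTER_CUBIC))
for a in(.4,1.,1.2):
  h=np.radians(179.5)+.6-a; print(a,((proj(c,[[.5715+e*.02*np.cos(h),.0562+e*.02*np.sin(h),.082] for e in(1,-1)])-[230,140])*4).round())"
```

```text
t 16.58 pos [ 0.5717 -0.1951  0.1882] head 51.1 j [-0.445  0.213  1.702  0.     1.228 -1.337] F [ 0.1 -0.  -0.1] w 0.589
dp total [0.2105 0.2607 0.1805] yaw total -0.0053
0.4 [[268. 320.]
 [252. 236.]]
1.0 [[243. 318.]
 [277. 238.]]
1.2 [[235. 314.]
 [285. 243.]]
```

View pics/crop4.png

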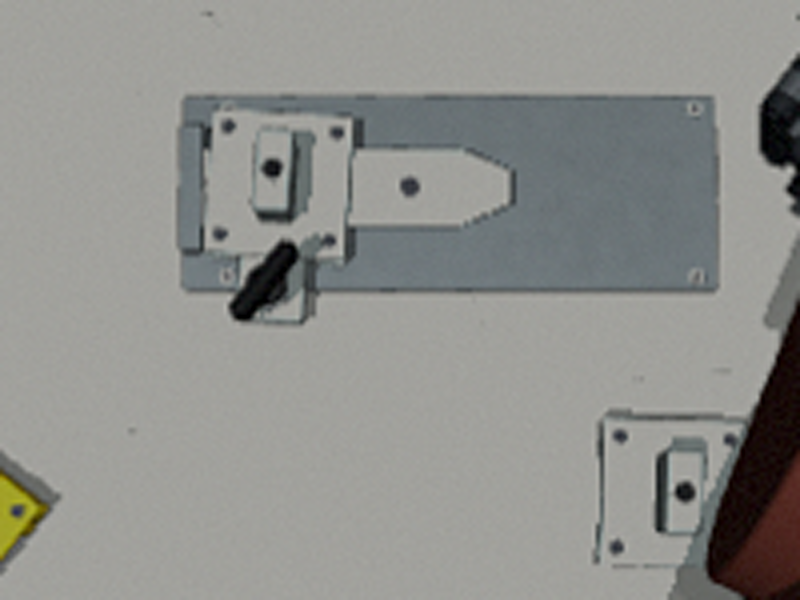

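The top view shows the carrier on the bar at the stop, with its holes at (228,126), (336,132), (220,234) and (330,240), turned about 3.5°. The knob bar runs from (238,312) to (290,248), which matches about 1.2 rad. The plain carrier is unmoved. I'll check the numbers, then hand in.

```bash
python3 -c "
from h import *
c=load('top2'); P=onz(c,np.array([(228,126),(336,132),(220,234),(330,240)])/4+[230-.375,140-.375],.03).mean(0)
d=P[:2]-[.6252,-.0324]; a=np.radians(89.5); x=d@[np.cos(a),np.sin(a)]; y=d@[-np.sin(a),np.cos(a)]; print(x,y)
if .076<x<.098 and abs(y)<.006: print(ctrl.hand_in())"
```

```text
0.08438619374795256 -0.00038783571815690125
the job is handed in; nothing more can be done
None
```

I slid the knobbed carrier onto the rail up to the end stop and turned its knob to its stop, about 1.2 rad as measured in the final picture, then handed the job in; the carrier sits about 3.5° out of line (limit 10°), the plain carrier was not touched, and the hand-in call did not report a verdict.

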